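# Rake the heaped wood chips into one even layer on the drying tray

## Task

The wood chips have heaped up at one end of the spring-mounted drying tray: take the rake from its stand and spread them into one even layer, every chip flat, none lying on another, and a chip on each sixth of the floor (thirds of its length, halves of its width), drawing the tines along the floor right into the empty end, always touching it but so lightly that the springs are never leaned on. Touch the chips and the shaker with the rake only and keep every chip in the tray. Leave the petri dish and the vial alone, and stand the rake back in its stand.

Things in the scene. Friction and masses are not known exactly. Their poses are not given: they have to be found in the camera images.
- rake: Hand rake, tines down, 144 mm tall, 130 g. Origin: middle of the row of tine tips; z up the handle, x along the row, y the raking direction (either way). 9 round-tipped steel tines 26 long, 4.4 thick, row 96 wide; head bar 100 (x) by 18 (y) by 12 above them. Pale wooden handle 24 (x) by 18 (y) from z = 54 to 144 mm: grip across the 18, at about z = 110.
- stand: Blue plastic rake stand, 132 x 46 x 40 mm high, fixed. Origin: middle of its underside, z up. One slot in its top, 107 mm along x, 9 mm along y, 32 mm deep, mouth chamfered 2 mm. The rake stands in it upright, tines in the slot, head bar resting flat on the top, tine tips 14 mm above the stand's underside, rake x along stand x (either way round).
- shaker: White drying shaker, base 170 (x) by 260 mm (y), fixed; origin: middle of its underside, z up. On four springs it carries an open perforated steel tray, inside 130 (x) by 210 mm (y), floor flat, walls 3 mm thick, 24 mm above the floor. The springs give about 5 N per mm at the middle, 2.5 near the ends (the tray sinks and tips lengthwise); how it has settled is not reported.
- bed (a point): Nominal middle of the tray floor, fixed to the shaker's base, 64 mm above its underside: x across the tray (walls at +-65 mm), y along it (ends at +-105 mm), z up. The real floor stands up to 3 mm higher or lower than this point, is tipped lengthwise by up to 0.04 rad either way, and sinks under the rake: find it by feel. The chips are heaped at the +y end.
- chip1: Chunky wood chip with a strip of dark bark along one edge, 32 x 24 x 12 mm (x, y, z), 14 g; origin at its centre. All nine are alike. At first it lies on the floor, in the row next to the +y end.
- chip2: Chunky wood chip with a strip of dark bark along one edge, 32 x 24 x 12 mm (x, y, z), 14 g; origin at its centre. All nine are alike. At first it lies on the floor, in the row next to the +y end.
- chip3: Chunky wood chip with a strip of dark bark along one edge, 32 x 24 x 12 mm (x, y, z), 14 g; origin at its centre. All nine are alike. At first it lies on the floor, in the row next to the +y end.
- chip4: Chunky wood chip with a strip of dark bark along one edge, 32 x 24 x 12 mm (x, y, z), 14 g; origin at its centre. All nine are alike. At first it lies on the floor, in the row before the one next to the +y end.
- chip5: Chunky wood chip with a strip of dark bark along one edge, 32 x 24 x 12 mm (x, y, z), 14 g; origin at its centre. All nine are alike. At first it lies on the floor, in the row before the one next to the +y end.
- chip6: Chunky wood chip with a strip of dark bark along one edge, 32 x 24 x 12 mm (x, y, z), 14 g; origin at its centre. All nine are alike. At first it lies on the floor, in the row before the one next to the +y end.
- chip7: Chunky wood chip with a strip of dark bark along one edge, 32 x 24 x 12 mm (x, y, z), 14 g; origin at its centre. All nine are alike. At first it lies on top of the second row of the heap.
- chip8: Chunky wood chip with a strip of dark bark along one edge, 32 x 24 x 12 mm (x, y, z), 14 g; origin at its centre. All nine are alike. At first it lies on top of the second row of the heap.
- chip9: Chunky wood chip with a strip of dark bark along one edge, 32 x 24 x 12 mm (x, y, z), 14 g; origin at its centre. All nine are alike. At first it lies on top of the second row of the heap.
- dish: Closed clear petri dish, 96 mm across, 30 mm high, loose on the bench, a bystander; origin at its underside.
- vial: Small capped vial standing loose on the bench, 16 mm across, 51 mm high, a bystander; origin at its underside.
There are look-alikes about, which are no part of the job. What is shaped like the chip7 but orange is not meant.

How it is judged:
On the way, in this order (a step that is already met when the one before it is completed fails the run):
1. the rake is held in the hand, clear of its stand (z of rake in the frame of stand above 0.05 m and contact force between the fingers and rake above 2 N), for 0.2 s.
2. the rake works in the end of the tray away from the heap with its tines resting on the floor (contact force between rake and shaker above 0.5 N and z of rake in the frame of bed below 0.012 m and y of rake in the frame of bed between -0.105 and -0.02 m), for 0.25 s.
At the end, for the whole second after the job is handed in: Every sixth of the tray floor (thirds of length, halves of width) has a chip centre over it; all nine chips at rest in the tray, flat within 0.3 rad, centres under 13 mm above nominal floor; rake released in its stand: within 6 mm of centre, tips under 18 mm above its underside, tilt under 0.1 rad (((x of chip1 in the frame of bed between -0.065 and 0 m and y of chip1 in the frame of bed between 0.035 and 0.105 m) or (x of chip2 in the frame of bed between -0.065 and 0 m and y of chip2 in the frame of bed between 0.035 and 0.105 m) or (x of chip3 in the frame of bed between -0.065 and 0 m and y of chip3 in the frame of bed between 0.035 and 0.105 m) or (x of chip4 in the frame of bed between -0.065 and 0 m and y of chip4 in the frame of bed between 0.035 and 0.105 m) or (x of chip5 in the frame of bed between -0.065 and 0 m and y of chip5 in the frame of bed between 0.035 and 0.105 m) or (x of chip6 in the frame of bed between -0.065 and 0 m and y of chip6 in the frame of bed between 0.035 and 0.105 m) or (x of chip7 in the frame of bed between -0.065 and 0 m and y of chip7 in the frame of bed between 0.035 and 0.105 m) or (x of chip8 in the frame of bed between -0.065 and 0 m and y of chip8 in the frame of bed between 0.035 and 0.105 m) or (x of chip9 in the frame of bed between -0.065 and 0 m and y of chip9 in the frame of bed between 0.035 and 0.105 m)) and ((x of chip1 in the frame of bed between 0 and 0.065 m and y of chip1 in the frame of bed between 0.035 and 0.105 m) or (x of chip2 in the frame of bed between 0 and 0.065 m and y of chip2 in the frame of bed between 0.035 and 0.105 m) or (x of chip3 in the frame of bed between 0 and 0.065 m and y of chip3 in the frame of bed between 0.035 and 0.105 m) or (x of chip4 in the frame of bed between 0 and 0.065 m and y of chip4 in the frame of bed between 0.035 and 0.105 m) or (x of chip5 in the frame of bed between 0 and 0.065 m and y of chip5 in the frame of bed between 0.035 and 0.105 m) or (x of chip6 in the frame of bed between 0 and 0.065 m and y of chip6 in the frame of bed between 0.035 and 0.105 m) or (x of chip7 in the frame of bed between 0 and 0.065 m and y of chip7 in the frame of bed between 0.035 and 0.105 m) or (x of chip8 in the frame of bed between 0 and 0.065 m and y of chip8 in the frame of bed between 0.035 and 0.105 m) or (x of chip9 in the frame of bed between 0 and 0.065 m and y of chip9 in the frame of bed between 0.035 and 0.105 m)) and ((x of chip1 in the frame of bed between -0.065 and 0 m and y of chip1 in the frame of bed between -0.035 and 0.035 m) or (x of chip2 in the frame of bed between -0.065 and 0 m and y of chip2 in the frame of bed between -0.035 and 0.035 m) or (x of chip3 in the frame of bed between -0.065 and 0 m and y of chip3 in the frame of bed between -0.035 and 0.035 m) or (x of chip4 in the frame of bed between -0.065 and 0 m and y of chip4 in the frame of bed between -0.035 and 0.035 m) or (x of chip5 in the frame of bed between -0.065 and 0 m and y of chip5 in the frame of bed between -0.035 and 0.035 m) or (x of chip6 in the frame of bed between -0.065 and 0 m and y of chip6 in the frame of bed between -0.035 and 0.035 m) or (x of chip7 in the frame of bed between -0.065 and 0 m and y of chip7 in the frame of bed between -0.035 and 0.035 m) or (x of chip8 in the frame of bed between -0.065 and 0 m and y of chip8 in the frame of bed between -0.035 and 0.035 m) or (x of chip9 in the frame of bed between -0.065 and 0 m and y of chip9 in the frame of bed between -0.035 and 0.035 m)) and ((x of chip1 in the frame of bed between 0 and 0.065 m and y of chip1 in the frame of bed between -0.035 and 0.035 m) or (x of chip2 in the frame of bed between 0 and 0.065 m and y of chip2 in the frame of bed between -0.035 and 0.035 m) or (x of chip3 in the frame of bed between 0 and 0.065 m and y of chip3 in the frame of bed between -0.035 and 0.035 m) or (x of chip4 in the frame of bed between 0 and 0.065 m and y of chip4 in the frame of bed between -0.035 and 0.035 m) or (x of chip5 in the frame of bed between 0 and 0.065 m and y of chip5 in the frame of bed between -0.035 and 0.035 m) or (x of chip6 in the frame of bed between 0 and 0.065 m and y of chip6 in the frame of bed between -0.035 and 0.035 m) or (x of chip7 in the frame of bed between 0 and 0.065 m and y of chip7 in the frame of bed between -0.035 and 0.035 m) or (x of chip8 in the frame of bed between 0 and 0.065 m and y of chip8 in the frame of bed between -0.035 and 0.035 m) or (x of chip9 in the frame of bed between 0 and 0.065 m and y of chip9 in the frame of bed between -0.035 and 0.035 m)) and ((x of chip1 in the frame of bed between -0.065 and 0 m and y of chip1 in the frame of bed between -0.105 and -0.035 m) or (x of chip2 in the frame of bed between -0.065 and 0 m and y of chip2 in the frame of bed between -0.105 and -0.035 m) or (x of chip3 in the frame of bed between -0.065 and 0 m and y of chip3 in the frame of bed between -0.105 and -0.035 m) or (x of chip4 in the frame of bed between -0.065 and 0 m and y of chip4 in the frame of bed between -0.105 and -0.035 m) or (x of chip5 in the frame of bed between -0.065 and 0 m and y of chip5 in the frame of bed between -0.105 and -0.035 m) or (x of chip6 in the frame of bed between -0.065 and 0 m and y of chip6 in the frame of bed between -0.105 and -0.035 m) or (x of chip7 in the frame of bed between -0.065 and 0 m and y of chip7 in the frame of bed between -0.105 and -0.035 m) or (x of chip8 in the frame of bed between -0.065 and 0 m and y of chip8 in the frame of bed between -0.105 and -0.035 m) or (x of chip9 in the frame of bed between -0.065 and 0 m and y of chip9 in the frame of bed between -0.105 and -0.035 m)) and ((x of chip1 in the frame of bed between 0 and 0.065 m and y of chip1 in the frame of bed between -0.105 and -0.035 m) or (x of chip2 in the frame of bed between 0 and 0.065 m and y of chip2 in the frame of bed between -0.105 and -0.035 m) or (x of chip3 in the frame of bed between 0 and 0.065 m and y of chip3 in the frame of bed between -0.105 and -0.035 m) or (x of chip4 in the frame of bed between 0 and 0.065 m and y of chip4 in the frame of bed between -0.105 and -0.035 m) or (x of chip5 in the frame of bed between 0 and 0.065 m and y of chip5 in the frame of bed between -0.105 and -0.035 m) or (x of chip6 in the frame of bed between 0 and 0.065 m and y of chip6 in the frame of bed between -0.105 and -0.035 m) or (x of chip7 in the frame of bed between 0 and 0.065 m and y of chip7 in the frame of bed between -0.105 and -0.035 m) or (x of chip8 in the frame of bed between 0 and 0.065 m and y of chip8 in the frame of bed between -0.105 and -0.035 m) or (x of chip9 in the frame of bed between 0 and 0.065 m and y of chip9 in the frame of bed between -0.105 and -0.035 m)) and x of chip1 in the frame of bed between -0.065 and 0.065 m and y of chip1 in the frame of bed between -0.105 and 0.105 m and z of chip1 in the frame of bed between -0.006 and 0.013 m and angle between the z axis of each of chip1, chip2, chip3, chip4, chip5, chip6, chip7, chip8, chip9 and the z axis of bed, either way round below 0.3 rad and linear speed of each of chip1, chip2, chip3, chip4, chip5, chip6, chip7, chip8, chip9, rake below 0.02 m/s and x of chip2 in the frame of bed between -0.065 and 0.065 m and y of chip2 in the frame of bed between -0.105 and 0.105 m and z of chip2 in the frame of bed between -0.006 and 0.013 m and x of chip3 in the frame of bed between -0.065 and 0.065 m and y of chip3 in the frame of bed between -0.105 and 0.105 m and z of chip3 in the frame of bed between -0.006 and 0.013 m and x of chip4 in the frame of bed between -0.065 and 0.065 m and y of chip4 in the frame of bed between -0.105 and 0.105 m and z of chip4 in the frame of bed between -0.006 and 0.013 m and x of chip5 in the frame of bed between -0.065 and 0.065 m and y of chip5 in the frame of bed between -0.105 and 0.105 m and z of chip5 in the frame of bed between -0.006 and 0.013 m and x of chip6 in the frame of bed between -0.065 and 0.065 m and y of chip6 in the frame of bed between -0.105 and 0.105 m and z of chip6 in the frame of bed between -0.006 and 0.013 m and x of chip7 in the frame of bed between -0.065 and 0.065 m and y of chip7 in the frame of bed between -0.105 and 0.105 m and z of chip7 in the frame of bed between -0.006 and 0.013 m and x of chip8 in the frame of bed between -0.065 and 0.065 m and y of chip8 in the frame of bed between -0.105 and 0.105 m and z of chip8 in the frame of bed between -0.006 and 0.013 m and x of chip9 in the frame of bed between -0.065 and 0.065 m and y of chip9 in the frame of bed between -0.105 and 0.105 m and z of chip9 in the frame of bed between -0.006 and 0.013 m and horizontal distance between rake and stand below 0.006 m and z of rake in the frame of stand below 0.018 m and angle between rake's own z axis and vertical below 0.1 rad); the robot touches nothing.
It fails at once if the rake bears on the shaker or its tray with more than 10 N (contact force between rake and shaker above 10 N).
It fails at once if the fingers or the arm touch a chip (contact force between any of the fingers, the arm and chip1 above 0.5 N or contact force between any of the fingers, the arm and chip2 above 0.5 N or contact force between any of the fingers, the arm and chip3 above 0.5 N or contact force between any of the fingers, the arm and chip4 above 0.5 N or contact force between any of the fingers, the arm and chip5 above 0.5 N or contact force between any of the fingers, the arm and chip6 above 0.5 N or contact force between any of the fingers, the arm and chip7 above 0.5 N or contact force between any of the fingers, the arm and chip8 above 0.5 N or contact force between any of the fingers, the arm and chip9 above 0.5 N).
It fails at once if the fingers or the arm touch the shaker (contact force between any of the fingers, the arm and shaker above 1 N).
It fails at once if the dish or the vial is moved more than 10 mm (distance of any of dish, vial from where it was at the start of the episode above 0.01 m).
It also fails if it takes over 72 s, if anything falls off the work surface, if the arm or the gripper's body presses on something with over 40 N, if the wrist force passes 120 N, or if a joint passes its speed limit or range.

## Robot

A 6-joint arm with a two-finger parallel gripper is mounted at the origin on a cart in front of the work surface, level with it; the furniture and walls round the work are solid. World frame = base frame: x ahead of the robot, y to its left, z up, the work surface at z = 0. Lengths are in m, angles in rad, forces in N, time in s.
With the tool pointing down it reaches from about 0.35 to 0.975 m from the base axis. Payload 17.4 kg.
Tool frame: the origin (TCP) lies midway between the tips of the shut fingers; the grasp point (between the pads) lies 19 mm behind it; z points along the fingers, y is the line along which they close (so a half turn about z gives the same grasp; the last joint's range is limited). The gripper opens to 85 mm and grips with 20 to 120 N. Pads are 22 mm wide; open, the fingers measure 114 mm over their backs; the gripper's body (76 mm by 85 mm) begins 54 mm behind the grasp point. The pads swing forward as they close: fully open they stand 13 mm farther back than shut.
Start: joints at [-1.244, 0.116, 1.442, -0, 1.584, -0.038], TCP at [0.241, -0.631, 0.231] pointing down, gripper open.
Joint ranges: [-2.83, 2.83], [-0.83, 2.19], [0.07, 2.5], [-1.14, 4.28], [0.01, 3], [-2.97, 2.97]. Speed limits (rad/s): [1.89, 1.89, 2.22, 3.14, 3.14, 3.14].

## Interface

Orientations are given as a rotation vector (axis times angle).
In Python, from workcell import manip gives the robot as it stands.
- The arm moves only by the tool jog_arm, never from a script. Its argument "rows" is a list of rows, each a list of 3 entries, a list of its own where there are three numbers: the turn, a rotation vector about the tool's x, y, z in degrees, then the shift along the tool's x, y, z in mm, then the opening, from 0 (shut) to 1 (fully open). A call has 1 to 20 rows; each row shifts and turns the commanded pose from where the row before left it, along the tool's axes as they then stand; what a row does not reach is not made up. A row lasts 1/12 s, in which the tool goes at most 41.7 mm and 7.16 degrees, less where a joint would pass 70% of its speed; a pose out of reach is approached as far as the arm can. A call with a gripper value outside its range is refused whole. The fingers move at their own pace and stop on an object; "newtons" is the grip in N (left out, the last holds). Time passes only in rows, so rows that do not move let the fingers close. It gives the time, the measured TCP pose, the force, the opening and the grip force at its end, in the units of the state.
- manip.get_obs(): the state, without advancing time (a new reading comes with each control period).
- manip.camera(name): name is "side" or "top"; returns a dict with "frame" (420x560x3 uint8, red, green, blue), "z_map" (420x560 float32, m along the optical axis (not along the pixel's ray), 0 where there is no reading), "vfov" (degrees; the focal length in pixels is half the picture's height over the tangent of half this angle, whatever the lens; pixels are square), "cx", "cy" (the principal point, pixels), "rvec" (rotation vector, rad) and "tvec" (3), from world to camera coordinates, as OpenCV has them. Camera axes: x right, y down, z forward; pixel columns grow to the right and rows downward; lengths in m; the calibration is good to about 2 mm. A picture is of the moment at which its call begins.
- manip.sign_off(): hands the job in; it is judged then, once.
The state is a dict: "t": time; "q": joint angles; "dq": joint speeds; "joint_efforts": joint torques, N m; "position": TCP position; "orientation": TCP orientation; "ft_force": force on the tool from outside, world axes, zero at the start; "moment": the same for the moment, N m; "grip_width": opening from 0.0 (shut) to 1.0 (fully open); "finger_force": force on a finger pad.
Only numpy, scipy, OpenCV 4.12 (cv2) and the standard library are available. Lean on these libraries where they do the work, as an engineer would, in place of code of your own. Each camera call takes 0.05 s, during which the arm holds its last target. There are 200 camera calls.

## Working session

There is one attempt and no reset: what is moved stays moved. The work goes in short steps, Python scripts to look and compute and a tool call to move; the robot and the scene stay as the last step left them, time stands still between calls to the robot, and variables do not carry over. Pictures are saved under pics/ and viewed, at most 10 in all, crops included, and the job is handed in when it is done.

Besides the shell and the picture viewer there is one more tool, called after "Call:" as name(argument=value, ...) on one line, values as JSON. jog_arm: Moves the arm, as the interface text tells. Its arguments: {"type":"object","properties":{"rows":{"type":"array"},"newtons":{"type":"number"}},"required":["rows"]}

```bash
mkdir -p pics; cat > h.py <<'E'
import numpy as np, cv2
from workcell import manip
from scipy.spatial.transform import Rotation as R
def cam(n):
    c=manip.camera(n); f=c["frame"]; c["f"]=f.shape[0]/2/np.tan(np.radians(c["vfov"])/2)
    c["R"]=cv2.Rodrigues(np.array(c["rvec"],float))[0]; c["t"]=np.array(c["tvec"],float).reshape(3)
    return c
def cloud(c):
    z=c["z_map"]; v,u=np.mgrid[:z.shape[0],:z.shape[1]]
    P=np.stack([(u-c["cx"])/c["f"]*z,(v-c["cy"])/c["f"]*z,z],-1)
    W=(P-c["t"])@c["R"]; W[z<=0]=np.nan
    return W
def save(c,name): cv2.imwrite("pics/"+name,c["frame"][:,:,::-1])
E
python3 - <<'E'
from h import *
o=manip.get_obs(); print(o)
a=cam("top");b=cam("side")
im=np.hstack([a["frame"],b["frame"]])[:,:,::-1]
save(a,"top0.png");save(b,"side0.png")
for n,c in(("t",a),("s",b)):
    print(n,-c["R"].T@c["t"],c["f"],c["cx"],c["cy"])
    np.save("pics/"+n+"0.npy",cloud(c))
    W=cloud(c);print(np.round(W[60:420:60,40:560:80],3).tolist())
E
```

```text
{'t': 0.0, 'q': array([-1.24379624e+00,  1.16494005e-01,  1.44229733e+00, -4.88534463e-06,
        1.58401330e+00, -3.77893578e-02]), 'dq': array([ 0.00043312, -0.00112117,  0.000364  , -0.00071978,  0.00056469,
        0.00106595]), 'joint_efforts': array([-2.35780295e-03, -7.31980276e+01, -6.32489920e+01, -1.60174200e-04,
        6.21623985e-03, -1.97913971e-05]), 'position': array([ 0.24073902, -0.63039069,  0.23053686]), 'orientation': array([-3.08830163e+00, -5.69620561e-01,  2.81823516e-04]), 'ft_force': array([0.32787731, 0.49910122, 0.2722469 ]), 'moment': array([-0.06173221, -0.00838005,  0.02548448]), 'finger_force': 0.0, 'grip_width': 1.0010613180361645}
t [0.34938932 0.25400183 0.91538978] 444.48236480734585 286.46233727050316 212.61631409787142
[[[0.846, 0.853, 0.018], [0.851, 0.667, 0.033], [0.884, 0.5, 0.002], [0.885, 0.317, 0.024], [0.913, 0.138, 0.002], [0.928, -0.043, 0.001], [1.538, -0.703, -0.916]], [[0.64, 0.723, 0.177], [0.724, 0.658, 0.002], [0.685, 0.45, 0.128], [0.753, 0.306, 0.002], [0.769, 0.13, -0.002], [0.753, -0.025, 0.063], [1.244, -0.694, -0.913]], [[0
[... 1026 characters left out ...]
 [0.955, 0.409, 0.157], [1.039, 0.261, 0.204]], [[0.184, -0.016, 0.313], [0.102, 1.891, -0.659], [0.398, 0.509, 0.016], [0.591, 0.488, 0.003], [0.781, 0.434, 0.007], [0.946, 0.349, 0.03], [1.003, 0.179, 0.111]], [[0.166, -0.01, 0.236], [0.246, 0.024, 0.2], [0.366, 0.268, 0.012], [0.486, 0.125, 0.089], [0.677, 0.203, 0.003], [0.838, 0.167, -0.0], [0.942, 0.077, 0.044]], [[0.153, -0.03, 0.168], [0.236, -0.011, 0.132], [0.343, 0.1, 0.009], [0.454, 0.011, 0.063], [0.562, -0.034, 0.078], [0.738, 0.009, 0.001], [0.87, -0.026, 0.002]], [[0.11, 0.03, 0.012], [0.073, 0.858, -0.91], [0.326, -0.049, 0.038], [0.432, -0.069, 0.029], [0.553, -0.074, -0.001], [0.667, -0.104, 0.0], [0.783, -0.133, -0.001]]]
```

View pics/top0.png

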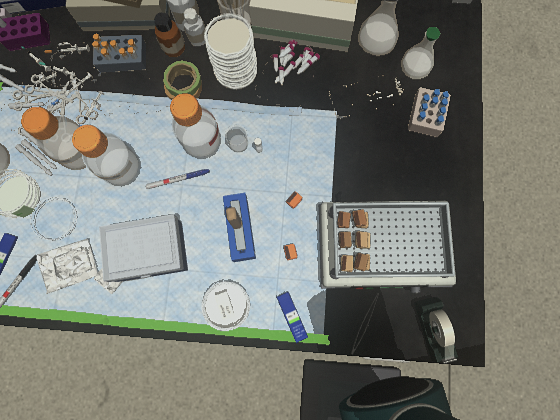

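View pics/side0.png

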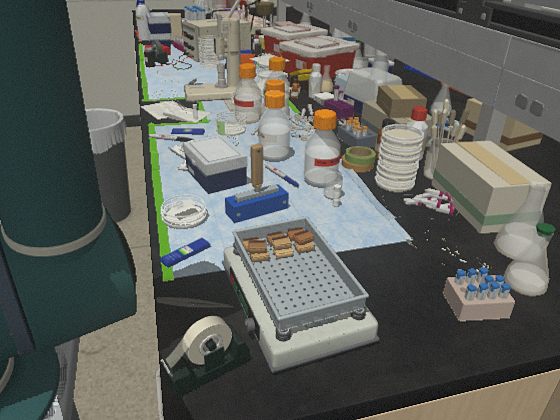

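The top view shows the stand at about (240,227) with the rake handle at (232,215). The shaker spans about (318–455, 203–287), with the chips at its left end. The dish is at (225,303) and the vial near (258,145). The side view agrees. Next I'll measure poses.

```bash
cat > m.py <<'E'
from h import *
def rect(P):
    (c,s,a)=cv2.minAreaRect((P*1000).astype(np.float32)); return np.round(c,1),np.round(s,1),round(a,2)
for n,f in(("t","top0"),("s","side0")):
    W=np.load(f"pics/{n}0.npy"); I=cv2.imread(f"pics/{f}.png"); H=cv2.cvtColor(I,cv2.COLOR_BGR2HSV)
    x,y,z=W[...,0],W[...,1],W[...,2]
    reg=(x>.33)&(x<.62)&(y>.2)&(y<.50)
    blue=(H[...,0]>100)&(H[...,0]<130)&(H[...,1]>120)&reg&(x>.42)
    top=blue&(z>.034)&(z<.046)
    if n=="t":
        m=cv2.morphologyEx(top.astype(np.uint8),cv2.MORPH_OPEN,np.ones((2,2)))>0
    else: m=top
    print(n,"stand",top.sum(),rect(W[m][:,:2]),np.nanmedian(z[m]))
    h=(z>.062)&(z<.175)&(x>.42)&(x<.60)&(y>.26)&(y<.45)
    print("handle",h.sum(),rect(W[h][:,:2]),np.nanmax(z[h]));ht=h&(z>.150);print("htop",ht.sum(),W[ht].mean(0),rect(W[ht][:,:2]))
    hd=(z>.046)&(z<.06)&(x>.42)&(x<.60)&(y>.26)&(y<.45); print("bar",hd.sum(),rect(W[hd][:,:2]))
    S=(x>.33)&(x<.65)&(y>-.2)&(y<.25)
    rim=S&(z>.078)&(z<.098)
    L,l=cv2.connectedComponents(rim.astype(np.uint8)); k=np.argmax(np.bincount(l[rim]));rr=l==k
    print("rim",rr.sum(),rect(W[rr][:,:2]),np.percentile(z[rr],[5,50,95]))
    al=S&(z>.02)&(z<.098); L,l=cv2.connectedComponents(al.astype(np.uint8)); k=np.argmax(np.bincount(l[al]));print("shaker",rect(W[l==k][:,:2]))
    print("zhist",np.histogram(z[S],bins=np.arange(-.005,.12,.005)))
    d=(x>.30)&(x<.48)&(y>.28)&(y<.46)&(z>.012)&(z<.04)&~blue; L,l=cv2.connectedComponents(d.astype(np.uint8)); k=np.argmax(np.bincount(l[d]))
    print("dish",rect(W[l==k][:,:2]))
E
python3 m.py
```

```text
t stand 870 (array([502.6, 366.4]), array([129. ,  44.1]), 14.13) 0.041645523800447434
handle 245 (array([503.3, 367.5]), array([24.4, 18.1]), 11.16) 0.16276748958870751
htop 136 [0.50245586 0.36698266 0.15826589] (array([503.4, 367.7]), array([24.1, 17.8]), 12.09)
bar 314 (array([503.3, 367.1]), array([100.1,  34.1]), 4.44)
rim 1608 (array([494.5,  69.6]), array([142.3, 222.5]), 5.47) [0.07938579 0.08967656 0.09390175]
shaker (array([496.4,  71.7]), array([191.6, 268.7]), 0.96)
zhist (array([ 2182, 13481,   534,   262,   125,   115,    70,   110,   193,
         594,  1795,   107,    72,  4114,  1767,   231,   598,   464,
         852,  1173,    23,     0,     0,     0]), array([-0.005,  0.   ,  0.005,  0.01 ,  0.015,  0.02 ,  0.025,  0.03 ,
        0.035,  0.04 ,  0.045,  0.05 ,  0.055,  0.06 ,  0.065,  0.07 ,
        0.075,  0.08 ,  0.085,  0.09 ,  0.095,  0.1  ,  0.105,  0.11 ,
        0.115]))
dish (array([347. , 377.6]), array([92.1, 92.9]), 4.27)
s stand 431 (array([502.5, 362.1]), array([132.4,  47.2]), 12.01) 0.039727388922441396
handle 505 (array([501.9, 361.1]), array([19.3, 23.6]), 82.21) 0.1589107453973452
htop 68 [0.5020135  0.36129491 0.15523248] (array([502.5, 362.1]), array([17.1, 22.7]), 82.21)
bar 282 (array([502.3, 365.1]), array([98.8, 22.5]), 15.06)
rim 2315 (array([493.8,  67.6]), array([142.3, 223.6]), 5.45) [0.0787509  0.08699899 0.09116089]
shaker (array([486.2,  66.3]), array([181.3, 260.6]), 5.81)
zhist (array([8128, 9572,  352,  762,  415,  535,  502,  488,  639, 1360, 2449,
        242,  361, 4621,  669,  860, 1146,  665, 1687,  476,    0,    0,
          0,    0]), array([-0.005,  0.   ,  0.005,  0.01 ,  0.015,  0.02 ,  0.025,  0.03 ,
        0.035,  0.04 ,  0.045,  0.05 ,  0.055,  0.06 ,  0.065,  0.07 ,
        0.075,  0.08 ,  0.085,  0.09 ,  0.095,  0.1  ,  0.105,  0.11 ,
        0.115]))
dish (array([345.8, 376.4]), array([96.1, 92.7]), 68.53)
```

Call:
jog_arm(rows=[[[0,0,4],[0,0,0],1],[[0,0,4],[0,0,0],1],[[0,0,0],[24.7,-31,0],1],[[0,0,0],[24.7,-31,0],1],[[0,0,0],[24.7,-31,0],1],[[0,0,0],[24.7,-31,0],1],[[0,0,0],[24.7,-31,0],1],[[0,0,0],[24.7,-31,0],1],[[0,0,0],[24.7,-31,0],1],[[0,0,0],[24.7,-31,0],1],[[0,0,0],[24.7,-31,0],1],[[0,0,0],[24.7,-31,0],1],[[0,0,0],[24.7,-31,0],1],[[0,0,0],[24.7,-31,0],1],[[0,0,0],[24.7,-31,0],1],[[0,0,0],[24.7,-31,0],1],[[0,0,0],[10,-36.6,0],1],[[0,0,0],[10,-36.6,0],1],[[0,0,0],[10,-36.6,0],1],[[0,0,0],[10,-36.6,0],1]])

```text
t: 1.77
position: [0.4869, 0.0232, 0.2312]
orientation: [-3.122, -0.353, 0.0]
ft_force: [0.9, 0.9, 0.1]
grip_width: 1.001
finger_force: 0.0
```

```bash
cat >> h.py <<'E'
def to(x,y,z,yaw=None):
    "tool-axes shift (mm) from measured TCP to world x,y,z mm, and turn about tool z to bring tool x to yaw (deg)"
    o=manip.get_obs(); M=R.from_rotvec(o["orientation"]); m=M.as_matrix(); yw=np.degrees(np.arctan2(m[1,0],m[0,0]))
    p=o["position"]*1000
    print("t",round(o["t"],2),"pos",p.round(1),"yaw",yw.round(2),"tilt",np.degrees(np.arccos(-m[2,2])).round(2),"F",np.round(o["ft_force"],2),"grip",round(o["grip_width"],3),round(o["finger_force"],1))
    d=np.array([x,y,z])-p; print("shift tool",(m.T@d).round(2), "turn", None if yaw is None else round(-(yaw-yw),2))
    if yaw is not None:
        n=R.from_euler("z",yaw,degrees=True).as_matrix()@np.diag([1,-1,-1]); print("shift after turn",(n.T@d).round(2))
E
python3 -c "
from h import *
to(502.6,364.5,230,13)"
```

```text
t 1.77 pos [486.9  23.2 231.2] yaw 12.9 tilt 0.01 F [0.89 0.92 0.14] grip 1.001 0.0
shift tool [  91.55 -329.22    1.16] turn -0.1
shift after turn [  92.13 -329.06    1.15]
```

Call:
jog_arm(rows=[[[0,0,0],[10.2,-36.6,0],1],[[0,0,0],[10.2,-36.6,0],1],[[0,0,0],[10.2,-36.6,0],1],[[0,0,0],[10.2,-36.6,0],1],[[0,0,0],[10.2,-36.6,0],1],[[0,0,0],[10.2,-36.6,0],1],[[0,0,0],[10.2,-36.6,0],1],[[0,0,0],[10.2,-36.6,0],1],[[0,0,0],[10.2,-36.6,0],1],[[0,0,0],[0,0,0],1],[[0,0,0],[0,0,30],1],[[0,0,0],[0,0,30],1],[[0,0,0],[0,0,33],1],[[0,0,0],[0,0,33],1],[[0,0,0],[0,0,0],1],[[0,0,0],[0,0,0],1]])

```text
t: 3.1
position: [0.5026, 0.3623, 0.1044]
orientation: [3.12, 0.353, -0.004]
ft_force: [0.4, -0.7, 1.5]
grip_width: 1.0
finger_force: 0.0
```

```bash
python3 -c "
from h import *
to(502.6,364.5,105,13)"
```

```text
t 3.1 pos [502.6 362.3 104.4] yaw 12.89 tilt 0.18 F [ 0.41 -0.73  1.51] grip 1.0 0.0
shift tool [ 0.46 -2.16 -0.61] turn -0.11
shift after turn [ 0.46 -2.16 -0.6 ]
```

Call:
jog_arm(rows=[[[0,0,0],[0.4,-2.2,-0.5],1],[[0,0,0],[0,0,0],0.3],[[0,0,0],[0,0,0],0.1],[[0,0,0],[0,0,0],0],[[0,0,0],[0,0,0],0],[[0,0,0],[0,0,0],0],[[0,0,0],[0,0,0],0],[[0,0,0],[0,0,0],0]], newtons=100)

```text
t: 3.77
position: [0.5032, 0.3652, 0.1062]
orientation: [-3.121, -0.353, -0.001]
ft_force: [-0.4, 0.6, 3.0]
grip_width: 0.198
finger_force: 97.7
```

```bash
python3 -c "
from h import *
to(502.6,364.5,105,13)"
```

```text
t 3.77 pos [503.2 365.2 106.2] yaw 12.9 tilt 0.03 F [-0.37  0.61  2.96] grip 0.198 97.7
shift tool [-0.76  0.56  1.24] turn -0.1
shift after turn [-0.76  0.56  1.24]
```

Call:
jog_arm(rows=[[[0,0,0],[0,0,-8],0],[[0,0,0],[0,0,-15],0],[[0,0,0],[0,0,-25],0],[[0,0,0],[0,0,-35],0],[[0,0,0],[0,0,-35],0],[[0,0,0],[0,0,0],0],[[0,0,0],[0,0,0],0]])

```text
t: 4.35
position: [0.5037, 0.3655, 0.2274]
orientation: [-3.12, -0.353, -0.006]
ft_force: [0.2, 0.3, -2.6]
grip_width: 0.198
finger_force: 97.3
```

```bash
cat >> h.py <<'E'
C=np.array([494.2,68.6,64.]); A=np.radians(5.45)
BX=np.array([np.cos(A),np.sin(A),0]);BY=np.array([-np.sin(A),np.cos(A),0])
def bed(W):
    d=W*1000-C; return np.stack([d@BX,d@BY,d[...,2]],-1)
def look(name,view=True,crop=True):
    o={}
    for n in("top","side"):
        c=cam(n); o[n]=(c,bed(cloud(c)))
        if view:
            f=c["frame"][:,:,::-1]
            f=f[190:300,305:470] if n=="top" else f[210:330,215:385]
            o[n+"i"]=cv2.resize(f,(800,int(800*f.shape[0]/f.shape[1])),interpolation=cv2.INTER_CUBIC)
    return o
E
python3 - <<'E'
from h import *
to(503.2,365.2,106.2,12.9)
o=look("l")
cv2.imwrite("pics/t1.png",o["topi"]);cv2.imwrite("pics/s1.png",o["sidei"])
for n in("top","side"):
    c,B=o[n]; H=cv2.cvtColor(c["frame"],cv2.COLOR_RGB2HSV)
    x,y,z=B[...,0],B[...,1],B[...,2]
    ins=(abs(x)<64)&(abs(y)<104)&(z<40)
    br=ins&(H[...,1]>70)&((H[...,0]<25))
    print(n,br.sum())
    for lo,hi in((6,17),(19,32)):
        m=br&(z>lo)&(z<hi); L,l,s,ce=cv2.connectedComponentsWithStats(m.astype(np.uint8))
        for k in range(1,L):
            if s[k,4]>25:
                P=B[l==k]; print(lo,s[k,4],"c",P.mean(0).round(1),"x",np.percentile(P[:,0],[2,98]).round(1),"y",np.percentile(P[:,1],[2,98]).round(1))
    fl=ins&(z<7)&(z>-8)&~br
    P=B[fl]; P=P[P[:,1]<40]; q=np.linalg.lstsq(np.c_[np.ones(len(P)),P[:,1]],P[:,2],rcond=None)[0]; print("floor z0,slope",q, np.median(P[:,2]))
    # rim inside edges
    w=(z>15)&(z<30)&(abs(x)<90)&(abs(y)<130)&~br; print("rim x",np.percentile(x[w],[1,99]),"y",np.percentile(y[w],[1,99]))
    W=cloud(c)*1000; hd=(W[...,2]>125)&(W[...,2]<200)&(W[...,0]>420)&(W[...,0]<600)&(W[...,1]>300)&(W[...,1]<430)
    print("rake pts",hd.sum(),W[hd].min(0),W[hd].max(0))
    t=(W[...,2]>135)&(W[...,2]<160)&hd; print(t.sum(), cv2.minAreaRect(W[t][:,:2].astype(np.float32)) if t.sum()>5 else 0)
E
```

```text
t 4.35 pos [503.7 365.5 227.4] yaw 12.9 tilt 0.27 F [ 0.2   0.32 -2.57] grip 0.198 97.3
shift tool [ -1.11   0.36 121.16] turn 0.0
shift after turn [ -0.58   0.16 121.17]
top 1255
6 154 c [39.6 89.8 14.7] x [25.7 54.2] y [ 77.5 101.1]
6 45 c [35.9 49.6 12.9] x [25.1 54.2] y [44.7 61.3]
6 142 c [ 1.2 89.5 14.7] x [-13.   15.5] y [ 79.2 100.1]
6 30 c [-0.9 44.5 13.1] x [-13.2  13.4] y [42.8 46.6]
6 148 c [-43.6  88.   15. ] x [-58.4 -28.5] y [77.6 98.5]
6 37 c [-43.7  47.7  13.7] x [-55.  -26.9] y [44.8 51.9]
19 192 c [41.  62.  25.9] x [27.  55.7] y [49.9 73.4]
19 193 c [-0.9 60.1 25.9] x [-14.8  13.4] y [49.  70.7]
19 200 c [-42.1  62.9  26.1] x [-56.2 -28.1] y [50.8 75.5]
floor z0,slope [0.20373832 0.01614748] -0.37247221607341885
rim x [-70.50891715  70.8392948 ] y [-108.75571082  111.588304  ]
rake pts 291 [454.28286817 348.53100762 163.10656535] [508.48427474 372.93072423 199.73028368]
0 0
side 1380
6 239 c [36.2 63.6 12.1] x [24.6 52.6] y [40.5 95.8]
6 87 c [-2.2 87.7 13.4] x [-14.   14.4] y [77.7 95. ]
6 218 c [-45.9  59.6  12. ] x [-58.4 -28.9] y [41.7 92.5]
6 140 c [-2.1 43.9 11.2] x [-15.2  12.7] y [37.9 54.8]
19 174 c [39.6 56.4 23.7] x [25.7 56. ] y [47.  67.7]
19 185 c [-1.9 55.  23.8] x [-15.5  12.8] y [45.5 67.2]
19 183 c [-44.3  57.9  24. ] x [-58.2 -29.3] y [47.5 70.9]
floor z0,slope [-1.29904098  0.01839917] -1.7728501853077603
rim x [-71.28055553  69.42921337] y [-111.73584563  108.48118997]
rake pts 681 [453.47100842 344.96660694 134.21743812] [552.4421157  382.72845696 199.96618777]
185 ((503.6400451660156, 362.7449035644531), (96.37571716308594, 11.314971923828125), 13.056151390075684)
```

Call:
jog_arm(rows=[[[0,0,3.75],[0,0,0],0],[[0,0,3.7],[0,0,0],0],[[0,0,0],[-6.3,34.8,0],0],[[0,0,0],[-6.3,34.8,0],0],[[0,0,0],[-6.3,34.8,0],0],[[0,0,0],[-6.3,34.8,0],0],[[0,0,0],[-6.3,34.8,0],0],[[0,0,0],[-6.3,34.8,0],0],[[0,0,0],[0,0,25],0],[[0,0,0],[0,0,0],0],[[0,0,0],[0,0,0],0],[[0,0,0],[0,0,0],0]])

```text
t: 5.45
position: [0.4852, 0.1543, 0.1989]
orientation: [3.138, 0.15, -0.002]
ft_force: [-0.3, 0.6, -0.4]
grip_width: 0.198
finger_force: 97.8
```

```bash
python3 - <<'E'
from h import *
to(486,154.2,173.2,5.45)
o=look("l")
cv2.imwrite("pics/s2.png",o["sidei"])
c,B=o["side"]; x,y,z=B[...,0],B[...,1],B[...,2]
z0=manip.get_obs()["position"][2]*1000-156.2
print("expected tip z",z0)
for lo,hi in((0,22),(27,36)):
    m=(z>z0+lo)&(z<z0+hi)&(abs(x)<75)&(y>50)&(y<125); P=B[m]; print(m.sum(),P.min(0),P.max(0), cv2.minAreaRect(P[:,:2].astype(np.float32)) if m.sum()>5 else 0)
E
```

```text
t 5.45 pos [485.2 154.3 198.9] yaw 5.49 tilt 0.06 F [-0.26  0.57 -0.4 ] grip 0.198 97.8
shift tool [ 0.8   0.14 25.66] turn 0.04
shift after turn [ 0.78  0.14 25.66]
expected tip z 43.24113536774024
232 [-48.23616248  82.56166826  43.54061783] [47.16696761 89.56168392 65.009547  ] ((-0.5499343872070312, 85.85880279541016), (95.42121124267578, 6.216394901275635), 0.8570172190666199)
257 [-50.59269944  75.29921472  70.34293941] [49.5407802  93.00525448 79.13501484] ((-1.4041900634765625, 78.97042846679688), (16.401769638061523, 100.6588363647461), 83.23704528808594)
```

View pics/s2.png

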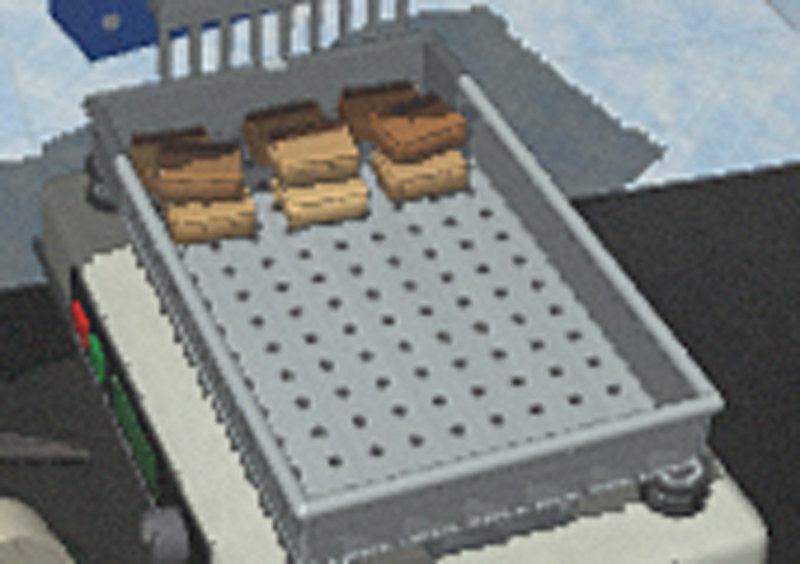

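The rake hangs level and centred over the heap end, with its tines at about (160–410, 0–75). The heap is 3 columns of two rows, with the three extra chips on the second row. First I'll knock the top layer off briskly with the tips between the layers.

Call:
jog_arm(rows=[[[0,0,0],[0.8,-6,0],0],[[0,0,0],[0,0,15],0],[[0,0,0],[0,0,10.5],0],[[0,0,0],[0,0,0],0],[[0,0,0],[0,0,0],0],[[0,0,0],[0,36,0],0],[[0,0,0],[0,22,0],0],[[0,0,0],[0,0,0],0],[[0,0,0],[0,0,0],0],[[0,0,0],[0,0,-10],0],[[0,0,0],[0,0,-16],0],[[0,0,0],[0,0,0],0]])

```text
t: 6.55
position: [0.4919, 0.1029, 0.203]
orientation: [-3.137, -0.151, -0.006]
ft_force: [0.1, 0.1, -0.7]
grip_width: 0.198
finger_force: 98.4
```

```bash
cat >> h.py <<'E'
def rake():
    o=manip.get_obs(); p=bed(o["position"]); p[2]-=92.2; print("rake bed",p.round(1)); return p
def chips(o,zr=40):
    for n in("top","side"):
        c,B=o[n]; H=cv2.cvtColor(c["frame"],cv2.COLOR_RGB2HSV)
        B=B-np.array([0,1.5,1.2])*(1 if n=="top" else -1)
        x,y,z=B[...,0],B[...,1],B[...,2]
        m=(abs(x)<66)&(abs(y)<106)&(z<zr)&(z>5)&(H[...,1]>70)&(H[...,0]<25)
        L,l,s,ce=cv2.connectedComponentsWithStats(m.astype(np.uint8),connectivity=4)
        for k in range(1,L):
            if s[k,4]>25:
                P=B[l==k]; t=P[P[:,2]>np.percentile(P[:,2],40)]; print(n,s[k,4],"c",P.mean(0).round(1),"x",np.percentile(P[:,0],[2,98]).round(0),"y",np.percentile(P[:,1],[2,98]).round(0),"z",np.percentile(P[:,2],[5,50,97]).round(1))
E
python3 - <<'E'
from h import *
to(486,154.2,173.2,5.45);rake()
o=look("l")
cv2.imwrite("pics/s3.png",o["sidei"]);chips(o)
E
```

```text
t 6.55 pos [491.9 102.9 203. ] yaw 5.5 tilt 0.22 F [ 0.14  0.11 -0.74] grip 0.198 98.4
shift tool [ -1.08 -51.62  29.78] turn 0.05
shift after turn [ -1.01 -51.63  29.76]
rake bed [ 1.  34.4 46.8]
top 160 c [39.3 88.4 14. ] x [26. 54.] y [ 78. 100.] z [10.6 14.  17.7]
top 183 c [ 1.3 88.1 14.1] x [-13.  15.] y [78. 99.] z [10.8 14.4 17.5]
top 181 c [ 0.2 52.4 12.7] x [-13.  14.] y [42. 62.] z [ 9.3 12.9 16.2]
top 186 c [-41.1  54.4  12.7] x [-55. -27.] y [44. 65.] z [ 9.5 12.8 16.2]
top 166 c [-43.8  86.1  14.3] x [-57. -29.] y [76. 97.] z [11.2 14.3 17.7]
side 113 c [38.6 82.1 12.3] x [25. 53.] y [76. 94.] z [ 6.7 12.5 16.8]
side 127 c [ 0.5 81.8 12.6] x [-13.  15.] y [76. 95.] z [ 6.9 13.1 16.9]
side 168 c [-45.6  80.2  13.3] x [-58. -32.] y [65. 92.] z [ 7.4 14.3 16.5]
side 171 c [37.2 49.1 11.4] x [25. 52.] y [42. 62.] z [ 6.1 12.5 14.9]
side 183 c [-1.9 46.9 11.4] x [-15.  13.] y [39. 58.] z [ 6.  12.6 14.8]
side 184 c [-42.9  49.4  11.9] x [-57. -28.] y [42. 61.] z [ 6.  12.9 15.6]
side 397 c [18.4  7.8 10.4] x [-9. 50.] y [-3. 20.] z [ 6.2 11.2 13.4]
side 220 c [-37.4  10.8  10.6] x [-51. -23.] y [ 1. 23.] z [ 6.1 11.5 13.4]
```

View pics/s3.png

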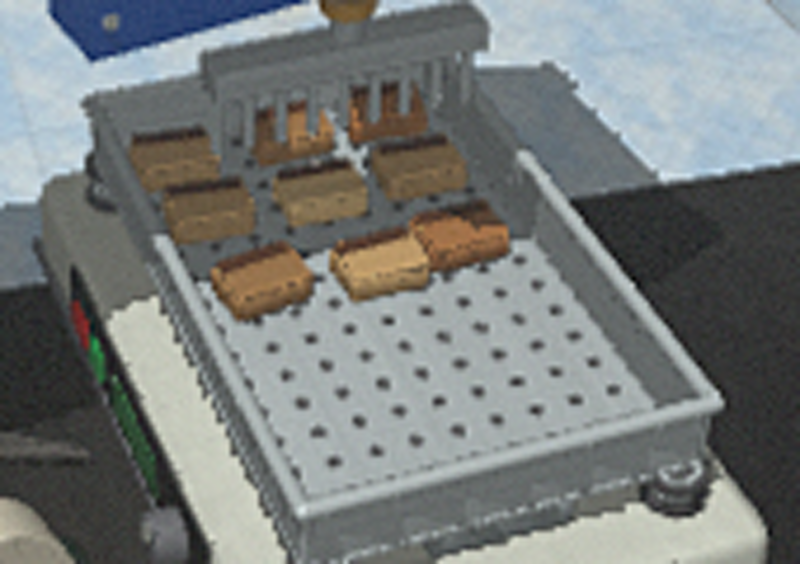

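All nine chips are now flat. The knocked-off row sits near y≈10, around (210–510, 205–315) in the crop. I'll lower the rake into the gap behind it at y≈32 and find the floor.

Call:
jog_arm(rows=[[[0,0,0],[-1,2.4,0],0],[[0,0,0],[0,0,15],0],[[0,0,0],[0,0,18],0],[[0,0,0],[0,0,8],0],[[0,0,0],[0,0,2],0],[[0,0,0],[0,0,0],0],[[0,0,0],[0,0,0],0],[[0,0,0],[0,0,0],0],[[0,0,0],[0,0,0],0]])

```text
t: 7.4
position: [0.4905, 0.0995, 0.1569]
orientation: [-3.138, -0.149, -0.001]
ft_force: [-0.4, 0.4, -0.8]
grip_width: 0.196
finger_force: 98.8
```

```bash
python3 - <<'E'
from h import *
to(486,154.2,173.2,5.45);rake()
print([np.round(manip.get_obs()["ft_force"],2) for _ in range(2)])
E
```

```text
t 7.4 pos [490.5  99.5 156.9] yaw 5.45 tilt 0.04 F [-0.37  0.37 -0.79] grip 0.196 98.8
shift tool [  0.72 -54.87 -16.29] turn 0.0
shift after turn [  0.7  -54.87 -16.29]
rake bed [-0.7 31.1  0.7]
[array([-0.37,  0.37, -0.79]), array([-0.37,  0.37, -0.79])]
```

Call:
jog_arm(rows=[[[0,0,0],[0,0,0.7],0],[[0,0,0],[0,0,0],0],[[0,0,0],[0,0,0],0]])

```text
t: 7.65
position: [0.4904, 0.0995, 0.1559]
orientation: [-3.138, -0.149, -0.001]
ft_force: [0.2, 0.8, 0.2]
grip_width: 0.2
finger_force: 98.8
```

Call:
jog_arm(rows=[[[0,0,0],[0,0,0.6],0],[[0,0,0],[0,0,0],0],[[0,0,0],[0,0,0],0]])

```text
t: 7.9
position: [0.4904, 0.0995, 0.1552]
orientation: [-3.138, -0.149, -0.001]
ft_force: [0.6, -0.6, 2.0]
grip_width: 0.203
finger_force: 98.8
```

Call:
jog_arm(rows=[[[0,0,0],[0,0,0],0],[[0,0,0],[0,0,0],0]])

```text
t: 8.07
position: [0.4904, 0.0995, 0.1552]
orientation: [-3.138, -0.149, -0.001]
ft_force: [0.1, 1.3, 1.5]
grip_width: 0.198
finger_force: 98.8
```

Call:
jog_arm(rows=[[[0,0,0],[0.1,3,0.05],0],[[0,0,0],[0.1,4,0.07],0],[[0,0,0],[0.1,4,0.07],0],[[0,0,0],[0,4,0.07],0],[[0,0,0],[0,4,0.07],0],[[0,0,0],[0,4,0.07],0],[[0,0,0],[0,4,0.07],0]])

```text
t: 8.65
position: [0.4931, 0.0721, 0.1544]
orientation: [3.138, 0.149, -0.0]
ft_force: [-0.2, 1.6, 0.5]
grip_width: 0.199
finger_force: 98.6
```

```bash
python3 - <<'E'
from h import *
to(486,154.2,173.2,5.45);rake()
E
```

```text
t 8.65 pos [493.1  72.1 154.4] yaw 5.44 tilt 0.01 F [-0.24  1.63  0.54] grip 0.199 98.6
shift tool [  0.68 -82.43 -18.77] turn -0.01
shift after turn [  0.7  -82.43 -18.76]
rake bed [-0.7  3.6 -1.8]
```

Call:
jog_arm(rows=[[[0,0,0],[0,4,0.25],0],[[0,0,0],[0,4,0.15],0],[[0,0,0],[0.1,4,0.1],0],[[0,0,0],[0.1,4,0.1],0],[[0,0,0],[0.1,4,0.1],0],[[0,0,0],[0.1,4,0.1],0],[[0,0,0],[0,4,0.1],0]])

```text
t: 9.23
position: [0.4962, 0.0443, 0.1535]
orientation: [3.138, 0.149, -0.0]
ft_force: [-0.0, 0.4, -1.5]
grip_width: 0.195
finger_force: 98.5
```

```bash
python3 - <<'E'
from h import *
to(486,154.2,173.2,5.45);rake()
E
```

```text
t 9.23 pos [496.2  44.3 153.5] yaw 5.45 tilt 0.02 F [-0.03  0.38 -1.5 ] grip 0.195 98.5
shift tool [   0.28 -110.34  -19.74] turn -0.0
shift after turn [   0.29 -110.35  -19.72]
rake bed [ -0.3 -24.4  -2.7]
```

Call:
jog_arm(rows=[[[0,0,0],[0,0,0.3],0],[[0,0,0],[0,0,0.3],0],[[0,0,0],[0,0,0],0]])

```text
t: 9.48
position: [0.4962, 0.0447, 0.153]
orientation: [3.138, 0.149, -0.0]
ft_force: [-0.9, 0.1, 1.1]
grip_width: 0.201
finger_force: 98.7
```

Call:
jog_arm(rows=[[[0,0,0],[0,0,0.3],0],[[0,0,0],[0,0,0.3],0],[[0,0,0],[0,0,0],0]])

```text
t: 9.73
position: [0.4963, 0.0448, 0.1526]
orientation: [3.138, 0.15, 0.0]
ft_force: [-0.4, -2.4, 2.3]
grip_width: 0.195
finger_force: 98.9
```

Call:
jog_arm(rows=[[[0,0,0],[0,0,0],0]])

```text
t: 9.82
position: [0.4963, 0.0448, 0.1526]
orientation: [3.138, 0.15, 0.0]
ft_force: [0.7, -1.9, 2.2]
grip_width: 0.198
finger_force: 98.9
```

```bash
python3 - <<'E'
from h import *
to(486,154.2,173.2,5.45);rake()
o=look("l");chips(o)
E
```

```text
t 9.82 pos [496.3  44.8 152.6] yaw 5.46 tilt 0.02 F [ 0.73 -1.87  2.18] grip 0.198 98.9
shift tool [   0.19 -109.85  -20.61] turn 0.01
shift after turn [   0.16 -109.86  -20.59]
rake bed [ -0.2 -23.9  -3.6]
top 128 c [38.8 86.4 14. ] x [26. 54.] y [ 77. 100.] z [10.6 14.2 17.3]
top 166 c [39.7 53.4 12. ] x [25. 54.] y [43. 64.] z [ 7.9 12.3 14.8]
top 111 c [ 1.4 84.1 14.4] x [-13.  15.] y [77. 94.] z [11.3 14.6 16.8]
top 177 c [ 0.2 52.2 12.3] x [-13.  13.] y [42. 62.] z [ 8.3 12.4 15.1]
top 72 c [-38.8 -42.4   7.5] x [-50. -23.] y [-48. -30.] z [ 5.6  7.5 10.2]
top 173 c [-41.   53.9  12.4] x [-55. -27.] y [44. 65.] z [ 9.5 12.4 15.3]
top 111 c [-44.6  82.5  14.1] x [-58. -30.] y [76. 92.] z [11.3 14.3 16.9]
side 60 c [28.6 86.2 12.7] x [25. 35.] y [78. 97.] z [ 6.2 13.9 16.4]
side 174 c [-0.3 82.7 12.8] x [-13.  15.] y [76. 94.] z [ 6.7 13.9 16.7]
side 350 c [-44.4  64.3  12.3] x [-58. -29.] y [43. 91.] z [ 6.7 13.1 16.2]
side 198 c [-1.7 47.9 11.6] x [-15.  13.] y [40. 60.] z [ 6.3 12.5 14.9]
side 346 c [ 18.5 -40.1   8. ] x [-8. 50.] y [-49. -30.] z [ 5.4  8.1 10.1]
side 207 c [-38.  -39.6   8.1] x [-52. -24.] y [-49. -29.] z [ 5.6  8.2 10.4]
```

Call:
jog_arm(rows=[[[0,0,0],[0,4,0.18],0],[[0,0,0],[0,4,0.18],0],[[0,0,0],[0,4,0.18],0],[[0,0,0],[0,4,0.18],0],[[0,0,0],[0,4,0.18],0]])

```text
t: 10.33
position: [0.4981, 0.0245, 0.1515]
orientation: [-3.138, -0.149, 0.0]
ft_force: [0.3, 1.5, 1.3]
grip_width: 0.197
finger_force: 98.6
```

Call:
jog_arm(rows=[[[0,0,0],[0,4,0.2],0],[[0,0,0],[0,4,0.2],0],[[0,0,0],[0,4,0.2],0],[[0,0,0],[0,4,0.2],0],[[0,0,0],[0,2,0.1],0]])

```text
t: 10.75
position: [0.4998, 0.0064, 0.1505]
orientation: [3.138, 0.149, -0.0]
ft_force: [0.5, 1.3, 0.5]
grip_width: 0.197
finger_force: 98.6
```

Call:
jog_arm(rows=[[[0,0,0],[0,0,0],0],[[0,0,0],[0,0,0],0]])

```text
t: 10.92
position: [0.4998, 0.0066, 0.1506]
orientation: [3.137, 0.149, -0.0]
ft_force: [-0.5, -1.4, 1.2]
grip_width: 0.196
finger_force: 98.7
```

```bash
python3 - <<'E'
from h import *
to(486,154.2,173.2,5.45);rake()
E
```

```text
t 10.92 pos [499.8   6.6 150.6] yaw 5.43 tilt 0.04 F [-0.48 -1.45  1.21] grip 0.196 98.7
shift tool [   0.21 -148.22  -22.7 ] turn -0.02
shift after turn [   0.26 -148.23  -22.61]
rake bed [ -0.3 -62.2  -5.6]
```

Call:
jog_arm(rows=[[[0,0,0],[0.3,-2,-2],0],[[0,0,0],[0,0,-18],0],[[0,0,0],[0,0,-32],0],[[0,0,0],[0,-33,0],0],[[0,0,0],[0,-33,0],0],[[0,0,0],[0,-33,0],0],[[0,0,0],[0,-32,0],0],[[0,0,0],[0,0,0],0],[[0,0,0],[0,0,0],0],[[0,0,0],[0,0,0],0],[[0,0,0],[0,0,0],0]])

```text
t: 11.83
position: [0.4875, 0.1388, 0.2025]
orientation: [3.138, 0.148, -0.0]
ft_force: [0.0, -1.1, -0.9]
grip_width: 0.202
finger_force: 98.5
```

```bash
python3 - <<'E'
from h import *
to(486,154.2,173.2,5.45);p=rake()
o=look("l");chips(o,25)
cv2.imwrite("pics/s4.png",o["sidei"])
c,B=o["side"]; x,y,z=B[...,0],B[...,1]+1.5,B[...,2]+1.2
m=(z>p[2]+3)&(z<p[2]+22)&(abs(x)<60)&(abs(y-p[1])<25); print("tines y",np.percentile(y[m],[2,50]),"x",x[m].min(),x[m].max())
E
```

```text
t 11.83 pos [487.5 138.8 202.5] yaw 5.42 tilt 0.02 F [ 0.03 -1.09 -0.87] grip 0.202 98.5
shift tool [ -0.05 -15.47  29.35] turn -0.03
shift after turn [ -0.05 -15.47  29.35]
rake bed [ 0.  70.5 46.3]
top 28 c [ 27.3 -77.2   6.8] x [24. 31.] y [-86. -67.] z [5.1 6.8 8.5]
top 133 c [  6.2 -75.4   7.3] x [-7. 21.] y [-85. -66.] z [5.3 7.1 9.4]
top 138 c [ 0.7 89.2 14.5] x [-13.  15.] y [80. 99.] z [11.1 14.5 17.7]
top 134 c [-36.8 -75.8   6.8] x [-49. -24.] y [-86. -66.] z [5.3 6.7 9.3]
top 173 c [-43.8  86.4  14.4] x [-58. -29.] y [76. 97.] z [10.8 14.4 17.2]
side 164 c [38.3 83.4 13. ] x [25. 52.] y [76. 95.] z [ 7.1 14.1 16.7]
side 170 c [-0.3 82.7 13.1] x [-14.  14.] y [76. 94.] z [ 7.5 14.3 17.2]
side 169 c [-45.6  80.1  13.5] x [-58. -31.] y [64. 92.] z [ 7.8 14.5 16.6]
side 173 c [37.2 48.8 11.7] x [24. 53.] y [41. 61.] z [ 6.5 12.8 15.3]
side 186 c [-1.4 46.7 11.7] x [-15.  14.] y [39. 59.] z [ 6.4 12.8 15.1]
side 177 c [-43.   49.4  11.8] x [-56. -28.] y [42. 61.] z [ 6.5 12.8 15.2]
side 190 c [ 37.3 -76.4   7.2] x [24. 51.] y [-86. -67.] z [5.5 7.2 9. ]
side 193 c [  5.4 -76.5   7.3] x [-8. 19.] y [-86. -67.] z [5.7 7.3 8.9]
side 204 c [-37.7 -77.1   7.3] x [-51. -24.] y [-86. -68.] z [5.7 7.3 9. ]
tines y [68.81665013 71.03499485] x -48.057178723847684 47.76147528738659
```

View pics/s4.png

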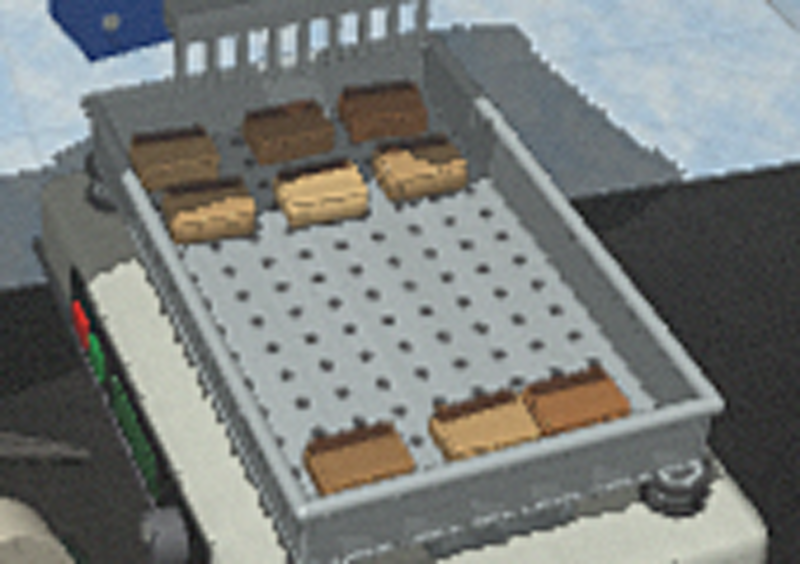

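Row 3 now lies flat at y≈-76, around (305–630, 365–490) in the crop, and rows 1 and 2 are undisturbed. Next I'll lower the rake into the gap between rows 1 and 2, at y≈70.5.

Call:
jog_arm(rows=[[[0,0,0],[0,0,18],0],[[0,0,0],[0,0,17],0],[[0,0,0],[0,0,7],0],[[0,0,0],[0,0,1],0],[[0,0,0],[0,0,0],0],[[0,0,0],[0,0,0],0]])

```text
t: 12.43
position: [0.4879, 0.1393, 0.1606]
orientation: [-3.138, -0.149, -0.002]
ft_force: [-0.2, -0.1, -1.6]
grip_width: 0.202
finger_force: 98.7
```

Call:
jog_arm(rows=[[[0,0,0],[0,0,0.5],0],[[0,0,0],[0,0,0.5],0],[[0,0,0],[0,0,0],0],[[0,0,0],[0,0,0],0]])

```text
t: 12.77
position: [0.4875, 0.1394, 0.1589]
orientation: [-3.138, -0.15, -0.0]
ft_force: [-0.2, 0.1, -1.7]
grip_width: 0.196
finger_force: 98.7
```

```bash
python3 - <<'E'
from h import *
to(486,154.2,173.2,5.45);p=rake()
E
```

```text
t 12.77 pos [487.5 139.4 158.9] yaw 5.46 tilt 0.02 F [-0.19  0.11 -1.66] grip 0.196 98.7
shift tool [ -0.13 -14.83 -14.33] turn 0.01
shift after turn [ -0.13 -14.83 -14.33]
rake bed [ 0.1 71.2  2.7]
```

Call:
jog_arm(rows=[[[0,0,0],[0,0,0.4],0],[[0,0,0],[0,0,0.4],0],[[0,0,0],[0,0,0],0]])

```text
t: 13.02
position: [0.4875, 0.1395, 0.1579]
orientation: [-3.138, -0.15, -0.0]
ft_force: [-0.1, 0.2, -0.7]
grip_width: 0.197
finger_force: 98.8
```

Call:
jog_arm(rows=[[[0,0,0],[0,0,0.3],0],[[0,0,0],[0,0,0.3],0],[[0,0,0],[0,0,0],0]])

```text
t: 13.27
position: [0.4875, 0.1395, 0.1573]
orientation: [-3.138, -0.149, -0.0]
ft_force: [-0.1, 0.9, 1.3]
grip_width: 0.195
finger_force: 98.7
```

Call:
jog_arm(rows=[[[0,0,0],[0,0,0],0]])

```text
t: 13.35
position: [0.4875, 0.1395, 0.1573]
orientation: [-3.138, -0.149, -0.0]
ft_force: [-0.1, 1.2, 1.1]
grip_width: 0.193
finger_force: 98.7
```

Call:
jog_arm(rows=[[[0,0,0],[0,3,0.15],0],[[0,0,0],[0,4,0.17],0],[[0,0,0],[0,4,0.17],0],[[0,0,0],[0,4,0.17],0],[[0,0,0],[0,4,0.17],0],[[0,0,0],[0,4,0.17],0],[[0,0,0],[0,4,0.17],0]])

```text
t: 13.93
position: [0.4901, 0.112, 0.1561]
orientation: [-3.138, -0.149, -0.0]
ft_force: [-0.0, 2.3, 1.6]
grip_width: 0.196
finger_force: 98.6
```

Call:
jog_arm(rows=[[[0,0,0],[0,4,0.17],0],[[0,0,0],[0,4,0.17],0],[[0,0,0],[0,4,0.17],0],[[0,0,0],[0,4,0.17],0],[[0,0,0],[0,4,0.17],0],[[0,0,0],[0,4,0.17],0],[[0,0,0],[0,4,0.17],0],[[0,0,0],[0,0,0],0]])

```text
t: 14.6
position: [0.4928, 0.0838, 0.1548]
orientation: [3.137, 0.149, -0.0]
ft_force: [0.8, -1.8, 1.4]
grip_width: 0.194
finger_force: 98.8
```

```bash
python3 - <<'E'
from h import *
to(486,154.2,173.2,5.45);p=rake()
E
```

```text
t 14.6 pos [492.8  83.8 154.8] yaw 5.42 tilt 0.04 F [ 0.81 -1.79  1.41] grip 0.194 98.8
shift tool [ -0.1  -70.71 -18.41] turn -0.03
shift after turn [-7.000e-02 -7.073e+01 -1.836e+01]
rake bed [ 0.  15.3 -1.4]
```

Call:
jog_arm(rows=[[[0,0,0],[0,-2,-3],0],[[0,0,0],[0,0,-30],0],[[0,0,0],[0,0,-39],0],[[0,0,0],[4.6,-34.6,0],0],[[0,0,0],[4.6,-34.6,0],0],[[0,0,0],[4.6,-34.6,0],0],[[0,0,0],[4.6,-34.6,0],0],[[0,0,0],[4.6,-34.6,0],0],[[0,0,0],[4.6,-34.6,0],0],[[0,0,0],[4.6,-34.6,0],0],[[0,0,0],[4.6,-34.6,0],0],[[0,0,-3.75],[0,0,0],0],[[0,0,-3.7],[0,0,0],0],[[0,0,0],[0,0,0],0],[[0,0,0],[0,0,0],0],[[0,0,0],[0,0,0],0],[[0,0,0],[0,0,0],0]])

```text
t: 16.02
position: [0.5029, 0.3654, 0.227]
orientation: [-3.122, -0.35, -0.0]
ft_force: [0.6, -0.4, -2.0]
grip_width: 0.196
finger_force: 98.5
```

```bash
python3 - <<'E'
from h import *
to(503.2,365.2,106.2,12.9)
o=look("l");chips(o,25);cv2.imwrite("pics/s5.png",o["sidei"])
for n,k in(("side",1),):
    W=cloud(o[n][0])*1000; z0=manip.get_obs()["position"][2]*1000-92.2
    for lo,hi in((-2,22),(28,37)):
        m=(W[...,2]>z0+lo)&(W[...,2]<z0+hi)&(W[...,0]>420)&(W[...,0]<600)&(W[...,1]>300)&(W[...,1]<430); print(m.sum(),cv2.minAreaRect(W[m][:,:2].astype(np.float32)),W[m].min(0))
E
```

```text
t 16.02 pos [502.9 365.4 227. ] yaw 12.78 tilt 0.01 F [ 0.63 -0.4  -2.05] grip 0.196 98.5
shift tool [  0.22   0.26 120.82] turn -0.12
shift after turn [  0.24   0.26 120.82]
top 181 c [39.8 88.6 14.7] x [26. 54.] y [77. 99.] z [11.2 15.  17.8]
top 176 c [40.1  2.5 10.3] x [26. 54.] y [-8. 13.] z [ 6.7 10.4 13.6]
top 127 c [ 38.1 -75.1   6.9] x [25. 52.] y [-86. -66.] z [5.2 6.7 9.7]
top 130 c [  5.9 -74.6   6.9] x [-8. 20.] y [-85. -66.] z [5.3 6.8 9.5]
top 176 c [ 1.5 87.8 14.5] x [-13.  15.] y [77. 99.] z [11.5 14.6 17.9]
top 176 c [ 0.7  2.5 10.1] x [-14.  15.] y [-8. 12.] z [ 6.9 10.1 13.3]
top 138 c [-36.9 -75.5   6.7] x [-49. -24.] y [-86. -66.] z [5.2 6.6 9.1]
top 184 c [-39.7   2.3  10. ] x [-53. -25.] y [-8. 13.] z [ 6.8 10.2 12.6]
top 189 c [-43.3  86.8  14.7] x [-58. -29.] y [76. 97.] z [11.5 14.9 17.9]
side 185 c [38.  84.8 13.5] x [25. 53.] y [76. 97.] z [ 7.4 14.6 17.3]
side 193 c [-0.1 83.6 13.5] x [-14.  15.] y [76. 95.] z [ 7.  14.7 17.2]
side 196 c [-44.9  83.   13.8] x [-59. -31.] y [76. 95.] z [ 7.6 15.  17.5]
side 197 c [37.8 -1.  10. ] x [25. 53.] y [-9. 10.] z [ 5.6 10.5 12.9]
side 206 c [-0.7 -1.2 10.1] x [-15.  14.] y [-10.  10.] z [ 6.1 10.7 13.1]
side 212 c [-41.4  -1.4  10.1] x [-55. -26.] y [-10.  10.] z [ 6.1 10.8 12.7]
side 185 c [ 37.3 -76.4   7.3] x [24. 51.] y [-85. -66.] z [5.7 7.4 9. ]
side 201 c [  5.6 -76.6   7.1] x [-8. 20.] y [-86. -67.] z [5.3 7.2 9. ]
side 201 c [-37.9 -76.9   7.2] x [-51. -24.] y [-86. -67.] z [5.7 7.3 9. ]
171 ((503.6824951171875, 364.7436218261719), (97.26395416259766, 6.44683837890625), 13.21768856048584) [456.20585366 352.30392788 136.58115962]
205 ((502.881591796875, 364.41162109375), (100.59060668945312, 21.05711555480957), 12.171663284301758) [453.29724746 345.07697956 162.99816611]
```

View pics/s5.png

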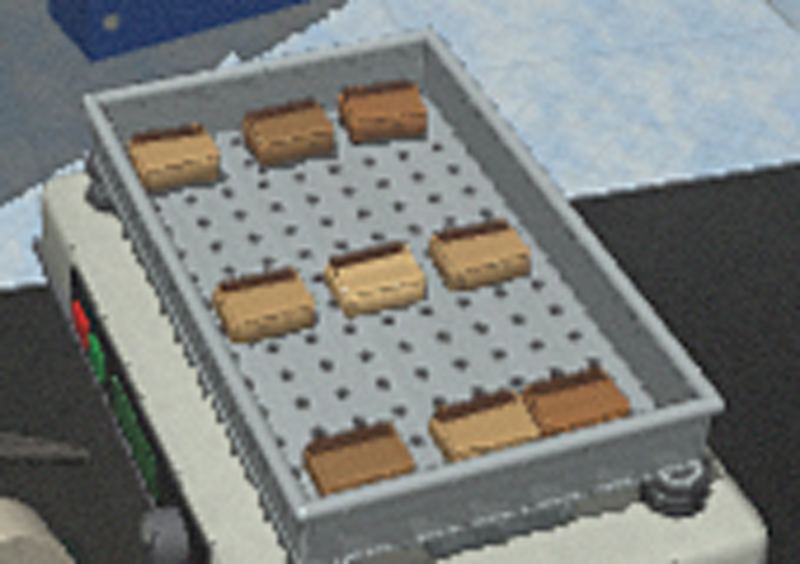

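The picture shows a clean 3×3 layout, every chip flat, with all sixths covered. Now the rake goes back into its stand.

Call:
jog_arm(rows=[[[0,0,-0.1],[0.2,0.3,0],0],[[0,0,0],[0,0,30],0],[[0,0,0],[0,0,30],0],[[0,0,0],[0,0,20],0],[[0,0,0],[0,0,6],0],[[0,0,0],[0,0,0],0],[[0,0,0],[0,0,0],0],[[0,0,0],[0,0,0],0]])

```text
t: 16.78
position: [0.5037, 0.3658, 0.1429]
orientation: [-3.12, -0.355, -0.003]
ft_force: [0.5, -0.2, -1.0]
grip_width: 0.201
finger_force: 98.6
```

```bash
python3 - <<'E'
from h import *
to(503.2,365.2,106.2,12.9)
E
```

```text
t 16.78 pos [503.7 365.8 142.9] yaw 12.99 tilt 0.13 F [ 0.54 -0.22 -1.04] grip 0.201 98.6
shift tool [-0.73  0.5  36.65] turn 0.09
shift after turn [-0.65  0.47 36.65]
```

Call:
jog_arm(rows=[[[0,0,0],[-0.5,0.5,0],0],[[0,0,0],[0,0,4],0],[[0,0,0],[0,0,4],0],[[0,0,0],[0,0,4],0],[[0,0,0],[0,0,4],0],[[0,0,0],[0,0,4],0],[[0,0,0],[0,0,0],0]])

```text
t: 17.37
position: [0.5024, 0.3646, 0.1196]
orientation: [3.121, 0.356, -0.002]
ft_force: [0.1, 0.9, -1.5]
grip_width: 0.199
finger_force: 98.6
```

```bash
python3 - <<'E'
from h import *
to(503.2,365.2,106.2,12.9)
E
```

```text
t 17.37 pos [502.4 364.6 119.6] yaw 13.0 tilt 0.08 F [ 0.08  0.89 -1.51] grip 0.199 98.6
shift tool [ 0.91 -0.38 13.42] turn 0.1
shift after turn [ 0.9  -0.37 13.42]
```

Call:
jog_arm(rows=[[[0,0,0],[0.5,-0.4,4],0],[[0,0,0],[0.2,0,4],0],[[0,0,0],[0,0,3],0],[[0,0,0],[0,0,1.5],0],[[0,0,0],[0,0,0.5],0],[[0,0,0],[0,0,0],0],[[0,0,0],[0,0,0],0]])

```text
t: 17.95
position: [0.5034, 0.3654, 0.1081]
orientation: [-3.121, -0.356, -0.0]
ft_force: [-0.5, 0.7, -0.6]
grip_width: 0.2
finger_force: 98.6
```

```bash
python3 - <<'E'
from h import *
to(503.2,365.2,106.2,12.9)
E
```

```text
t 17.95 pos [503.4 365.4 108.1] yaw 13.0 tilt 0.01 F [-0.48  0.71 -0.57] grip 0.2 98.6
shift tool [-0.25  0.17  1.85] turn 0.1
shift after turn [-0.25  0.17  1.85]
```

Lower the last 2 mm, then release, keeping the fingers centred.

Call:
jog_arm(rows=[[[0,0,0],[-0.2,0.2,1],0],[[0,0,0],[0,0,0.8],0],[[0,0,0],[0,0,0],0],[[0,0,0],[0,0,0],0.4],[[0,0,0],[0,0,0],0.7],[[0,0,0],[0,0,0],1],[[0,0,0],[0,0,0],1],[[0,0,0],[0,0,0],1],[[0,0,0],[0,0,0],1],[[0,0,0],[0,0,0],1]])

```text
t: 18.78
position: [0.5032, 0.3652, 0.1061]
orientation: [-3.121, -0.356, -0.0]
ft_force: [-0.9, 0.2, 0.4]
grip_width: 1.003
finger_force: 0.0
```

Call:
jog_arm(rows=[[[0,0,0],[0,0,-10],1],[[0,0,0],[0,0,-25],1],[[0,0,0],[0,0,-35],1],[[0,0,0],[0,0,-35],1],[[0,0,0],[0,0,-35],1],[[0,0,0],[0,0,0],1],[[0,0,0],[0,0,0],1]])

```text
t: 19.37
position: [0.5037, 0.3655, 0.2493]
orientation: [-3.119, -0.355, -0.006]
ft_force: [0.8, -0.7, -0.3]
grip_width: 1.0
finger_force: 0.0
```

```bash
python3 - <<'E'
from h import *
to(503.2,365.2,106.2,12.9)
for n in("side","top"):
    c=cam(n); W=cloud(c)*1000
    if n=="side": cv2.imwrite("pics/s6.png",cv2.resize(c["frame"][130:290,170:350,::-1],(675,600),interpolation=cv2.INTER_CUBIC))
    h=(W[...,2]>60)&(W[...,2]<172)&(W[...,0]>420)&(W[...,0]<600)&(W[...,1]>300)&(W[...,1]<430)
    P=W[h&(W[...,2]<100)];Q=W[h&(W[...,2]>130)]
    print(n,h.sum(),"zmax",np.percentile(W[h][:,2],97) if h.any() else 0,"low",P.mean(0).round(1) if len(P) else 0,"high",Q.mean(0).round(1) if len(Q) else 0)
E
```

```text
t 19.37 pos [503.7 365.5 249.3] yaw 13.0 tilt 0.25 F [ 0.83 -0.71 -0.28] grip 1.0 0.0
shift tool [ -1.15   0.37 143.06] turn 0.1
shift after turn [ -0.56   0.16 143.06]
side 539 zmax 157.63970307573675 low [502.4 357.6  82.9] high [502.5 358.7 145.7]
top 245 zmax 161.65796919506548 low [497.7 361.   85.9] high [501.9 364.8 155.1]
```

View pics/s6.png

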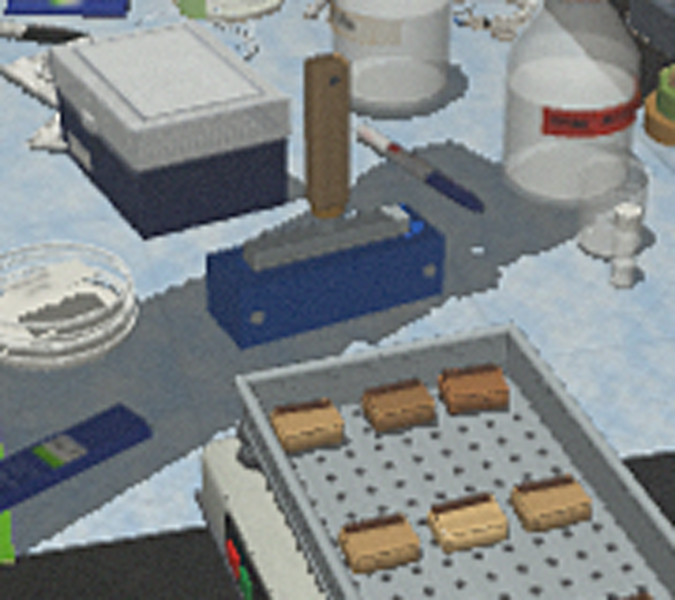

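The rake stands upright and seated in its stand, with the handle at (328,135) and the bar on the stand's top at (325,237). The chips are undisturbed.

```bash
python3 -c "
from workcell import manip
print(manip.sign_off())"
```

```text
the job is handed in; nothing more can be done
None
```

The job is handed in; the sign-off returned no verdict. By the last camera measurements, all nine chips lie flat in a 3×3 layer covering every sixth and the rake is back in its stand. I knocked the top chips off with the tines raised and lost floor contact briefly mid-tray, so the tines were not always touching the floor.

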